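# Set the casting frame's wall to the gauge mark with its thumb wheel

### The arm

A 7-joint arm with a two-finger parallel gripper is mounted at the origin on a cart in front of the work surface, level with it; the furniture and walls round the work are solid. World frame = base frame: x ahead of the robot, y to its left, z up, the work surface at z = 0. Lengths are in m, angles in rad, forces in N, time in s.
With the tool pointing down it reaches from about 0.425 to 0.925 m from the base axis. Payload 6.8 kg.
Tool frame: the origin (TCP) lies on the front face of the gripper's body, between the roots of the fingers; the fingertips stand 73 mm ahead of it and the grasp point (between the pads) lies 54 mm ahead of it (tcp_to_tips is the distance from the TCP to the fingertips, in m); z points along the fingers, x is the direction in which the jaws open and shut, and the axes are right-handed (so a half turn about z gives the same grasp; the last joint's range is limited). The gripper opens to 85 mm and grips with 20 to 120 N. Pads are 22 mm wide; open, the fingers measure 114 mm over their backs; the gripper's body (76 mm by 85 mm) begins 54 mm behind the grasp point. The pads swing forward as they close: fully open they stand 13 mm farther back than shut.
Start: joints at [-1.294, 0.477, 0.022, 1.555, -0.011, 1.109, -0.083], TCP at [0.253, 0.626, 0.304] pointing down, gripper open.
Joint ranges: [-2.96, 2.96], [-0.34, 2.1], [-1.41, 1.46], [0.24, 2.44], [-1.37, 4.51], [0.17, 1.92], [-2.96, 2.96]. Speed limits (rad/s): [2.39, 2.39, 3.14, 3.14, 3.14, 3.14, 3.14].

### API

Orientations are given as a unit quaternion [w, x, y, z].
In Python, from station import get_obs, read_camera, hand_in, look_for, silhouettes, tcp_to_tips gives the robot as it stands. The module is installed in compiled form; this text tells all that it offers.
- The arm moves only by the tool apply_moves, never from a script. Its argument "moves" is a list of rows, each a list of 3 entries, a list of its own where there are three numbers: the shift along the tool's x, y, z in units of 25 mm (1.0 is 25 mm), then the turn, a rotation vector about the tool's x, y, z in units of 10 degrees (1.0 is 10 degrees), then the gripper's target within -1 to 1 (fully open at 1, half-way at 0, shut at -1). In form: [[[dx, dy, dz], [rx, ry, rz], jaw], ...]. A call has 1 to 20 rows; each row is the pose to reach, as a shift and turn from the pose commanded when the call began, along the tool's axes at that moment; what a row does not reach only later rows make up. A row lasts 1/8 s, in which the tool goes at most 62.5 mm and 10.7 degrees, less where a joint would pass 70% of its speed; a pose out of reach is approached as far as the arm can. A call with a gripper value outside its range is refused whole. The fingers move at their own pace and stop on an object; "force" is the grip in N (left out, the last holds). Time passes only in rows, so rows that repeat a pose let the fingers close. It gives the time, the measured TCP pose, the force and the opening at its end, in the units of the state.
- get_obs(): the state, without advancing time (a new reading comes with each control period).
- read_camera(name): name is "scene" or "side" or "wrist"; returns a dict with "color" (384x512x3 uint8, red, green, blue), "mtx" (3x3 intrinsics, pixels), "eye" and "rotation" of the camera in the world; the wrist camera has in their place "hand_eye" (4x4, takes a point from camera to tool coordinates, whose origin is the TCP and whose axes are the tool frame's). Camera axes: x right, y up, looking along -z (the intrinsics and any distortion apply to the point x, -y, -z); pixel columns grow to the right and rows downward; lengths in m; the calibration is good to about 2 mm. A picture is of the moment at which its call begins: read the wrist's pose just before it. There is no depth.
- hand_in(): hands the job in, once; it reports no verdict.
Trained networks look in the newest picture that a camera, given by its name, has taken for a name from the list of things; names that differ only in an ending like _2 or _b are one class to them, and where a whole thing is asked for, a point or a joint stands for the part that bears it (a point fixed in the world has none). Each returns a list of dicts, best first, with "conf" (0 to 1); they miss things now and then, are a little off and sometimes report something else, mostly with a low value. They report only what shows in the picture. A call takes as long as a camera call.
- look_for(camera, query): "pixel" ([row, column] in pixels, amid what is visible of it).
- silhouettes(camera, query): "mask" (384x512 bool, what is visible of it) and "pixel" ([row, column] in pixels, amid what is visible of it).
The state is a dict: "t": time; "q": joint angles; "joint_vel": joint speeds; "joint_torque": joint torques, N m; "eef_pos": TCP position; "tool_rot": TCP orientation; "contact_force": force on the tool from outside, world axes, zero at the start; "torque": the same for the moment, N m; "gripper_width": opening from 0.0 (shut) to 1.0 (fully open).
Only numpy, scipy, OpenCV 4.12 (cv2) and the standard library are available. Lean on these libraries where they do the work, as an engineer would, in place of code of your own. Each camera call takes 0.05 s, during which the arm holds its last target.

### The job

Close the gap of the casting frame to the gauge mark: with a fingertip on top, press lightly on the knurled adjuster wheel and roll it, stroke after stroke, until the sliding wall's pointer stands tip to tip with the point of the gauge clip, then take the finger away. Turn only the wheel; do not push the wall itself, and do not pick up or shift the mould half in the frame, the cast part or the cup beside it.

Things in the scene. Friction and masses are not known exactly. Their poses are not given: they have to be found in the camera images.
- wheel_top (a point): Highest point of the free knurled steel adjuster wheel (68 mm diameter, 24 mm wide), 84 mm above the bench, upright at one end of the casting frame between grey cheeks that end 21 mm below its top. Fixed to the frame. Axes: z up; y along the frame from the wheel to the fixed wall (the closing way for the wheel's top; at zero yaw to the robot's left); x along the axle.
- wheel: The adjuster wheel, origin at its centre, 34 mm below wheel_top; it only turns about its fixed level axle (rigid, not sprung), at most 3.75 rad from the start. Rolling its top towards the fixed wall closes the gap, the other way opens it: 34 mm of rim (1 rad) moves the wall 12 mm, the same way as the wheel's top. It turns lightly (about 1 N at the rim) and stays where it is left.
- wall: Sliding pale aluminium wall, 76 mm long (frame x), 12 mm thick (frame y), its top 38 mm above the bench, with a toothed rack running back to the grey gearbox beside the wheel. Origin at the bench under its middle. To be moved by the wheel alone.
- wall_pointer (a point): Tip of the dark steel pointer on the sliding wall's robot-side end, 41 mm above the bench (axes as wheel_top). At the start it lies 74 mm further along the frame's y than wheel_top.
- gauge_mark (a point): Point of the gauge clip, a small black saddle (12 x 16 mm) on the scale rail along the frame's robot-facing side. Its black point faces the pointer, 2 mm away in frame x when in line; axes as wheel_top. Fixed to the frame; at the start 15 to 36 mm beyond the pointer along y. The wall is set when pointer and gauge point have the same frame y.
- mould_half: Blue mould half, 85 x 60 x 24 mm, lying loose on the frame's bed (12 mm above the bench) against the fixed wall. Origin in the middle of its underside. Stays where it is.
- cast_part: Red cast knob, 55 mm across, 44 mm high, standing loose beside the frame on the side away from the robot. Origin in the middle of its underside. Stays where it is.
- cup_mid (a point): Centre, half-way up, of a loose clear mixing cup, 68 mm across and 85 mm high, standing beyond the wheel end of the frame. Stays where it is.

How it is judged:
By the outcome, as a careful person would: the job done as asked, in the order asked, and still so for the second after the job is handed in, with the robot touching nothing.
It also fails if it takes over 48 s, if anything falls off the work surface, if the arm or the gripper's body presses on something with over 40 N, if the wrist force passes 120 N, or if a joint passes its speed limit or range.

## Working session

There is one attempt and no reset: what is moved stays moved. The work goes in short steps, Python scripts to look and compute and a tool call to move; the robot and the scene stay as the last step left them, time stands still between calls to the robot, and variables do not carry over. Pictures are saved under pics/ and viewed, and the job is handed in when it is done.

Besides the shell and the picture viewer there is one more tool, called after "Call:" as name([rows], argument=value, ...), one row to a line, values as JSON. apply_moves: Moves the arm, as the interface text tells. Its arguments: {"type":"object","properties":{"moves":{"type":"array"},"force":{"type":"number"}},"required":["moves"]}

```bash
mkdir -p pics; cat > h.py <<'E'
import numpy as np, cv2
from station import *
def save(n,fn):
    c=read_camera(n); cv2.imwrite('pics/'+fn,c['color'][:,:,::-1]); return c
def ray(c,pix,o=None):
    K=np.array(c['mtx']);r,cc=pix
    d=np.linalg.inv(K)@np.array([cc,r,1.]);d=np.array([d[0],-d[1],-d[2]])
    return np.array(c['eye']),np.array(c['rotation'])@d
def atz(c,pix,z):
    e,d=ray(c,pix);return e+d*(z-e[2])/d[2]
def tri(c1,p1,c2,p2):
    e1,d1=ray(c1,p1);e2,d2=ray(c2,p2)
    A=np.stack([d1,-d2],1);s=np.linalg.lstsq(A,e2-e1,rcond=None)[0]
    a=e1+s[0]*d1;b=e2+s[1]*d2;return (a+b)/2,np.linalg.norm(a-b)
def proj(c,P):
    p=np.array(c['rotation']).T@(np.array(P)-np.array(c['eye']));p=np.array([p[0],-p[1],-p[2]])
    u=np.array(c['mtx'])@p;return u[1]/u[2],u[0]/u[2]
E
python3 - <<'E'
from h import *
np.set_printoptions(precision=4,suppress=True)
o=get_obs();print(o['t'],o['eef_pos'],o['tool_rot'],o['gripper_width'],tcp_to_tips)
for n in ['scene','side']:
    c=save(n,n+'0.png');print(n,c['eye'],c['mtx'],c['rotation'],c.keys())
    for q in ['wheel_top','wheel','wall','wall_pointer','gauge_mark','mould_half','cast_part','cup_mid']:
        print(q,[(np.round(d['pixel'],1),round(d['conf'],2)) for d in look_for(n,q)[:2]])
E
```

```text
0.0 [0.2532 0.6252 0.3029] [ 0.0006  0.8293  0.5589 -0.0007] 0.9982985338396088 0.0726
scene [0.0425 0.5917 0.4512] [[464.2408   0.     257.6162]
 [  0.     464.2408 195.9747]
 [  0.       0.       1.    ]] [-0.2565 -0.163   0.5175  0.7999] dict_keys(['color', 'mtx', 'eye', 'rotation'])
wheel_top [(array([233.6, 238. ]), 0.61)]
wheel [(array([200.9, 247.5]), 0.65)]
wall [(array([225. , 238.6]), 0.62)]
wall_pointer [(array([225.1, 234.5]), 0.66)]
gauge_mark [(array([236.3, 257. ]), 0.43), (array([224.8, 235.4]), 0.18)]
mould_half [(array([248.7, 223.1]), 0.84)]
cast_part [(array([228.2, 187.8]), 0.76)]
cup_mid [(array([177., 260.]), 0.79), (array([226.8, 188.5]), 0.4)]
side [ 0.1988 -0.5479  0.6763] [[437.356    0.     256.7764]
 [  0.     437.356  188.7439]
 [  0.       0.       1.    ]] [ 0.8831  0.3745 -0.1017 -0.2636] dict_keys(['color', 'mtx', 'eye', 'rotation'])
wheel_top [(array([215.9, 274.1]), 0.58)]
wheel [(array([209.1, 291. ]), 0.58)]
wall [(array([202. , 263.6]), 0.67)]
wall_pointer [(array([204.3, 259.4]), 0.67)]
gauge_mark []
mould_half [(array([186.7, 231.3]), 0.69)]
cast_part [(array([181.3, 288.4]), 0.67)]
cup_mid [(array([232.2, 343.2]), 0.69)]
```

```bash
cat >> h.py <<'E'
from scipy.spatial.transform import Rotation as R
_rc=read_camera
def q2m(q): return R.from_quat([q[1],q[2],q[3],q[0]]).as_matrix()
def fix(c):
    if 'rotation' in c: c['rotation']=q2m(c['rotation'])
    return c
def save(n,fn=None):
    if n=='wrist': o=get_obs()
    c=_rc(n)
    if n=='wrist':
        H=np.array(c['hand_eye']);T=q2m(o['tool_rot']);c['rotation']=T@H[:3,:3];c['eye']=T@H[:3,3]+np.array(o['eef_pos'])
    else: fix(c)
    if fn: cv2.imwrite('pics/'+fn,c['color'][:,:,::-1])
    return c
def zoom(c,fn,r0,r1,c0,c1,k): cv2.imwrite('pics/'+fn,cv2.resize(c['color'][r0:r1,c0:c1,::-1],None,fx=k,fy=k,interpolation=cv2.INTER_CUBIC))
E
python3 - <<'E'
from h import *
np.set_printoptions(precision=4,suppress=True)
a=save('scene');b=save('side');w=save('wrist','w0.png')
zoom(a,'a0.png',150,290,150,320,4.5);zoom(b,'b0.png',150,270,200,370,4.5)
for q,p,r in [('wheel',(200.9,247.5),(209.1,291)),('wall',(225,238.6),(202,263.6)),('ptr',(225.1,234.5),(204.3,259.4)),('mould',(248.7,223.1),(186.7,231.3)),('cast',(228.2,187.8),(181.3,288.4)),('cup',(177,260),(232.2,343.2))]:
    print(q,*tri(a,p,b,r))
E
```

```text
wheel [ 0.5551 -0.0942  0.0559] 0.005316397254347112
wall [ 0.5317 -0.0326  0.0349] 0.007062278984418301
ptr [ 0.53   -0.0264  0.0326] 0.007284277827007741
mould [0.5033 0.0479 0.03  ] 0.00476070092089477
cast [0.6253 0.008  0.0143] 0.002086498304385968
cup [ 0.5962 -0.198   0.064 ] 0.003425857050502909
```

View pics/a0.png

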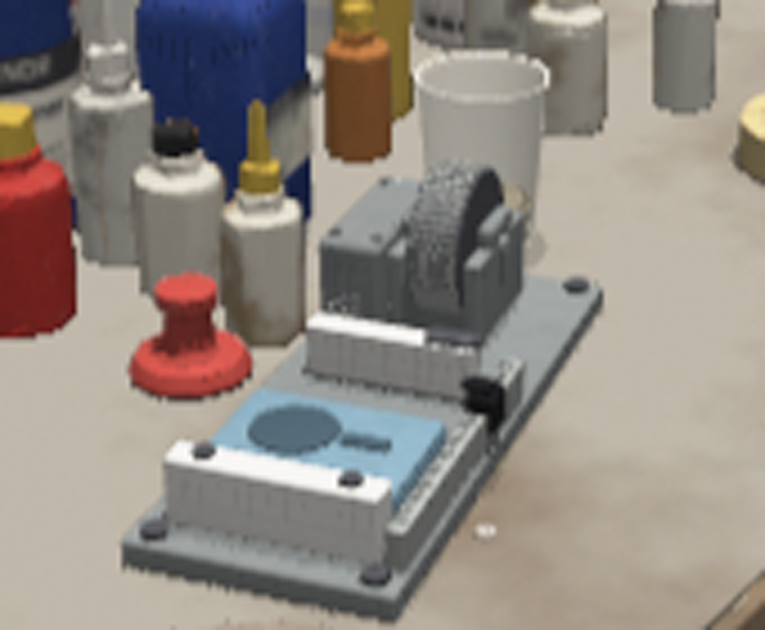

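View pics/b0.png

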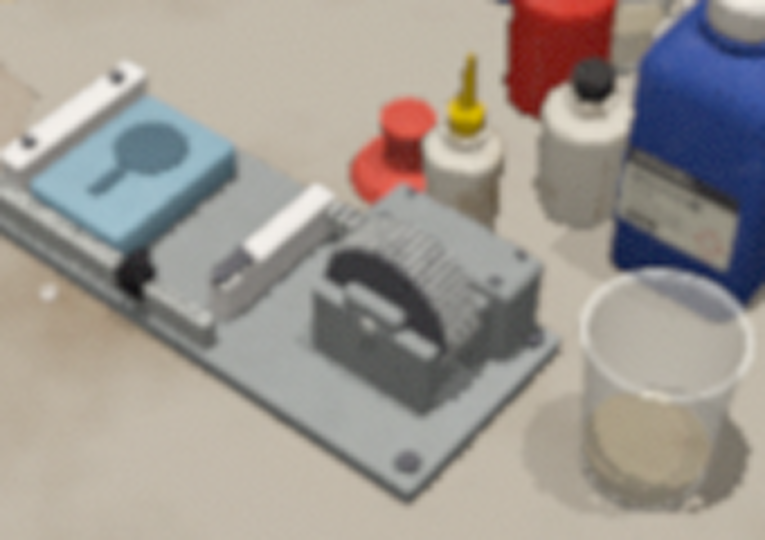

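View pics/w0.png

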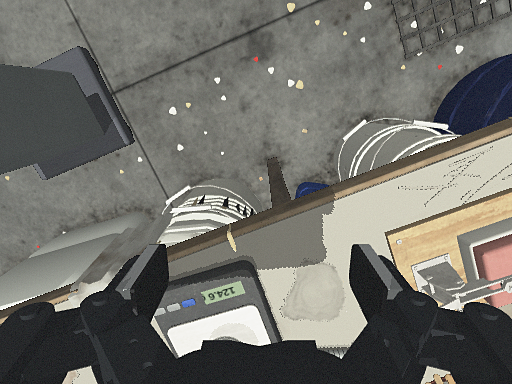

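View pics/scene0.png

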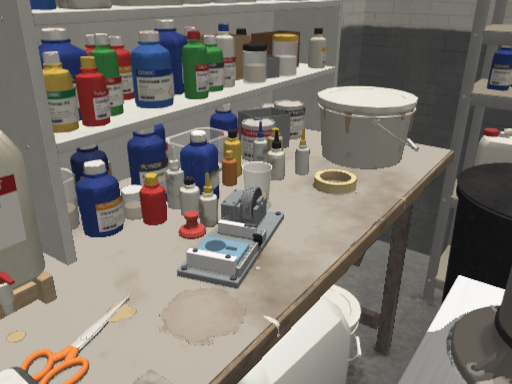

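```bash
python3 - <<'E'
from h import *
np.set_printoptions(precision=4,suppress=True)
a=save('scene');b=save('side');w=save('wrist');print(w['hand_eye'],w['mtx'])
A=lambda x,y:(150+y/4.5-.4,150+x/4.5-.4)
B=lambda x,y:(150+y/4.5-.4,200+x/4.5-.4)
for n,p,q in [('fixbolt far',(205,450),(117,75)),('fixbolt near',(350,478),(30,142)),('basebolt',(575,285),(407,460)),('clip',(487,400),(135,272)),('basecorner',(600,292),(408,500)),('gb corner near-wall',(322,245),(345,225)),('gbbolt1',(385,182),(520,255)),('wall far top',(312,320),(322,187)),('pointer nearend',(478,350),(215,283)),('rail end',(518,368),(212,330))]:
    print(n,*tri(a,A(*p),b,B(*q)))
E
```

```text
[[ 1.     -0.0007 -0.0016 -0.0009]
 [-0.0011 -0.9557 -0.2943 -0.0756]
 [-0.0013  0.2943 -0.9557 -0.0706]
 [ 0.      0.      0.      1.    ]] [[311.227    0.     258.5066]
 [  0.     311.227  189.401 ]
 [  0.       0.       1.    ]]
fixbolt far [0.5207 0.0981 0.0449] 0.0005656081144318973
fixbolt near [0.4641 0.081  0.044 ] 0.000581116526929445
basebolt [ 0.5157 -0.1505  0.0154] 0.0004903289908755628
clip [ 0.4671 -0.0103  0.0342] 0.000235651777766969
basecorner [ 0.5084 -0.1627  0.0083] 0.0025081207415922104
gb corner near-wall [ 0.5658 -0.043   0.0532] 0.028121894939332644
gbbolt1 [ 0.5997 -0.1145  0.0592] 0.0006897991096707899
wall far top [ 0.5635 -0.0161  0.0389] 0.0001843029182006663
pointer nearend [ 0.4917 -0.0382  0.0372] 3.4994430584999993e-06
rail end [ 0.4809 -0.0522  0.026 ] 0.0001532219154100462
```

```bash
cat > mv.py <<'E'
from h import *
def plan(pos,th,tilt=None):
    o=get_obs();T=q2m(o['tool_rot']);D=np.array([[np.cos(th),np.sin(th),0],[np.sin(th),-np.cos(th),0],[0,0,-1.]])
    return T.T@(np.array(pos)-o['eef_pos'])/.025, R.from_matrix(T.T@D).as_rotvec()/np.radians(10)
E
python3 - <<'E'
from mv import *
np.set_printoptions(precision=3,suppress=True)
a=save('scene');b=save('side')
A=lambda x,y:(150+y/4.5-.4,150+x/4.5-.4)
B=lambda x,y:(150+y/4.5-.4,200+x/4.5-.4)
for n,p,q in [('yellowtip',(258,105),(470,60)),('blackcap',(175,135),(592,80)),('cup',(482,75),(665,335))]:
    print(n,*tri(a,A(*p),b,B(*q)))
print(plan([.555,-.096,.30],np.radians(107)))
print(plan([.555,-.096,.20],np.radians(107)))
E
```

```text
yellowtip [ 0.618 -0.049  0.114] 0.001026878891962382
blackcap [ 0.681 -0.061  0.081] 0.0016961331518944034
cup [ 0.604 -0.199  0.086] 0.0017938284460602492
(array([-22.227,  22.018,   0.155]), array([ 0.   , -0.001, -3.905]))
(array([-22.227,  22.018,   4.155]), array([ 0.   , -0.001, -3.905]))
```

Call:
apply_moves([
  [[-22.2,22.0,0],[0,0,-3.9],-1],
  [[-22.2,22.0,0],[0,0,-3.9],-1],
  [[-22.2,22.0,0],[0,0,-3.9],-1],
  [[-22.2,22.0,0],[0,0,-3.9],-1],
  [[-22.2,22.0,0],[0,0,-3.9],-1],
  [[-22.2,22.0,0],[0,0,-3.9],-1],
  [[-22.2,22.0,0],[0,0,-3.9],-1],
  [[-22.2,22.0,0],[0,0,-3.9],-1],
  [[-22.2,22.0,0],[0,0,-3.9],-1],
  [[-22.2,22.0,0],[0,0,-3.9],-1],
  [[-22.2,22.0,0],[0,0,-3.9],-1],
  [[-22.2,22.0,0],[0,0,-3.9],-1],
  [[-22.2,22.0,0],[0,0,-3.9],-1],
  [[-22.2,22.0,0],[0,0,-3.9],-1],
  [[-22.2,22.0,0],[0,0,-3.9],-1],
  [[-22.2,22.0,3.2],[0,0,-3.9],-1],
  [[-22.2,22.0,3.2],[0,0,-3.9],-1],
  [[-22.2,22.0,3.2],[0,0,-3.9],-1],
])

```text
t: 3.55
eef_pos: [0.5542, -0.0942, 0.2233]
tool_rot: [-0.001, 0.595, 0.804, -0.001]
contact_force: [-0.3, 0.3, 0.4]
gripper_width: -0.0
```

```bash
python3 - <<'E'
from h import *
np.set_printoptions(precision=4,suppress=True)
w=save('wrist','w1.png')
for q in ['wheel','wall_pointer','gauge_mark','wall']:
    print(q,[(np.round(d['pixel'],1),round(d['conf'],2)) for d in look_for('wrist',q)[:2]])
print(proj(w,[.4917,-.0382,.041]),proj(w,[.4671,-.0103,.041]),proj(w,[.555,-.096,.084]))
b=save('side');zoom(b,'b1.png',130,270,200,370,4.5)
E
```

```text
wheel [(array([184.4, 258. ]), 0.65)]
wall_pointer [(array([187.4, 339.6]), 0.75), (array([260.9, 329. ]), 0.64)]
gauge_mark [(array([260.7, 329.2]), 0.7), (array([118.1, 392.6]), 0.67)]
wall [(array([185. , 339.7]), 0.97)]
(np.float64(136.22354334939754), np.float64(347.2105943110391)) (np.float64(116.82340126639275), np.float64(391.46163027821825)) (np.float64(205.04050688779589), np.float64(255.6622840618433))
```

View pics/w1.png

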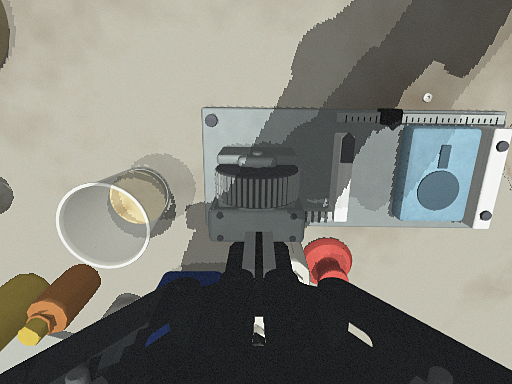

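View pics/b1.png

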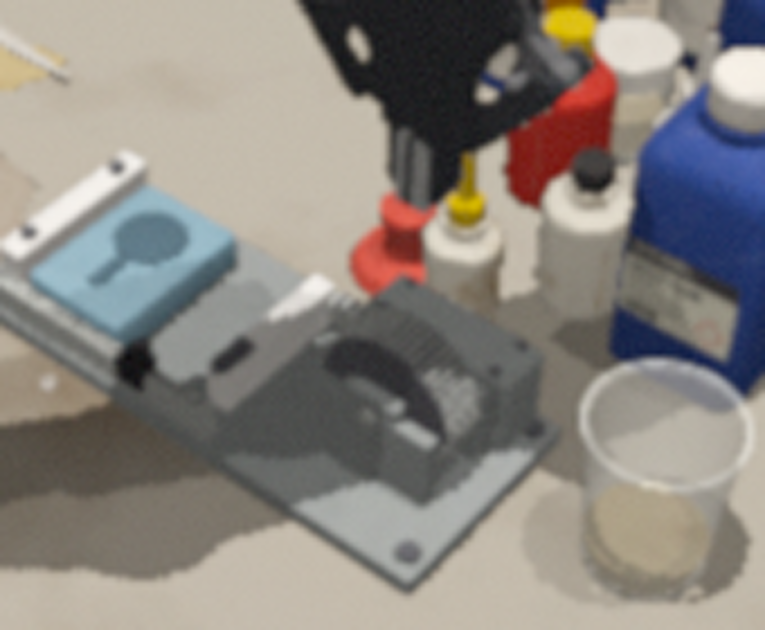

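```bash
python3 - <<'E'
from h import *
np.set_printoptions(precision=4,suppress=True)
w=save('wrist');zoom(w,'w1a.png',100,250,195,325,4.5);zoom(w,'w1b.png',95,225,320,420,4.5)
for p in [(169,257),(208,257)]: 
    P=atz(w,p,.082); print(P, P[0]*.956+P[1]*.292, -P[0]*.292+P[1]*.956)
E
```

```text
[ 0.5324 -0.1037  0.082 ] 0.47865479405879247 -0.25457931209809775
[ 0.5604 -0.0951  0.082 ] 0.5079941710131642 -0.25460713740943497
```

View pics/w1a.png

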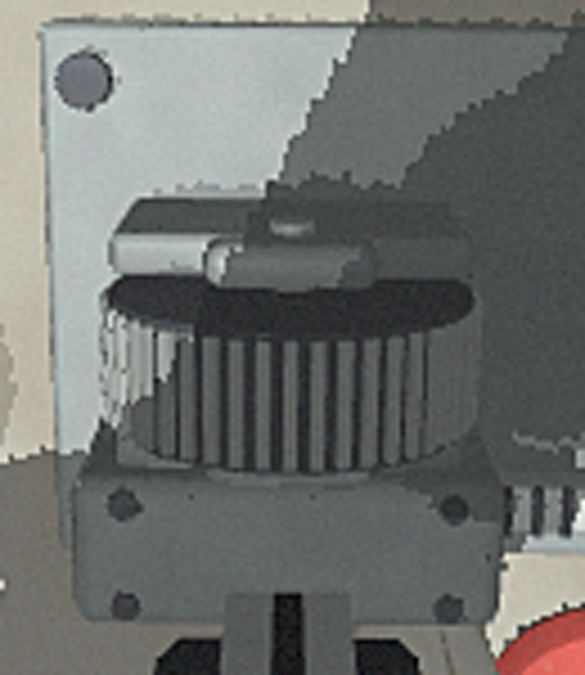

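View pics/w1b.png

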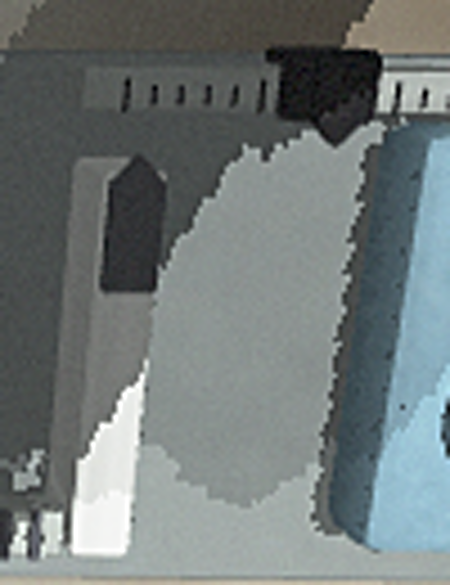

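```bash
python3 - <<'E'
from mv import *
np.set_printoptions(precision=4,suppress=True)
w=save('wrist');a=np.radians(17)
F=lambda P:(P[0]*np.cos(a)+P[1]*np.sin(a), -P[0]*np.sin(a)+P[1]*np.cos(a))
for n,p,z in [('wf',(174.7,258.5),.084),('wb',(204,258.5),.084),('ptr',(129,350.7),.041),('gauge',(127.3,394.5),.041),('bl rail',(107.5,203),.012),('rail r',(111,505),.03)]: print(n,atz(w,p,z),F(atz(w,p,z)))
# frame yaw check: frame edge
o=get_obs();T=q2m(o['tool_rot']);print(np.degrees(np.arctan2(T[1,0],T[0,0])),T[:,2],F(o['eef_pos']), F(o['eef_pos']+T[:,2]*.0726),o['contact_force'])
E
```

```text
wf [ 0.5352 -0.1016  0.084 ] (np.float64(0.48208456369999725), np.float64(-0.25366130107276175))
wb [ 0.5561 -0.0952  0.084 ] (np.float64(0.5039281027085191), np.float64(-0.2536555042039623))
ptr [ 0.4876 -0.0383  0.041 ] (np.float64(0.4551351379050648), np.float64(-0.17919289302671804))
gauge [ 0.476 -0.005  0.041] (np.float64(0.4537713905589772), np.float64(-0.14398835973300272))
bl rail [ 0.5089 -0.1609  0.012 ] (np.float64(0.43963464148724857), np.float64(-0.3026254487548449))
rail r [0.4367 0.0818 0.03  ] (np.float64(0.4415798915961411), np.float64(-0.049417589907157555))
106.9508537793596 [ 0.0016  0.0001 -1.    ] (np.float64(0.503115486101915), np.float64(-0.25344086344769545)) (np.float64(0.5032274145911576), np.float64(-0.25346944838582325)) [-0.3174 -0.0257  0.1614]
```

Call:
apply_moves([
  [[-0.6,-0.4,1.0],[0,0,0],-1],
  [[-0.6,-0.4,2.0],[0,0,0],-1],
  [[-0.6,-0.4,2.45],[0,0,0],-1],
  [[-0.6,-0.4,2.6],[0,0,0],-1],
  [[-0.6,-0.4,2.6],[0,0,0],-1],
])

```text
t: 4.58
eef_pos: [0.55, -0.1123, 0.1593]
tool_rot: [0.0, 0.595, 0.804, 0.0]
contact_force: [-0.2, 0.1, -0.1]
gripper_width: -0.001
```

Call:
apply_moves([
  [[0,0,0.08],[0,0,0],-1],
  [[0,0,0.08],[0,0,0],-1],
])

```text
t: 4.82
eef_pos: [0.5498, -0.1124, 0.1573]
tool_rot: [0.0, 0.595, 0.804, 0.0]
contact_force: [0.1, 0.2, 0.6]
gripper_width: -0.001
```

Call:
apply_moves([
  [[0,0,0.04],[0,0,0],-1],
  [[0,0,0.04],[0,0,0],-1],
])

```text
t: 5.08
eef_pos: [0.5496, -0.1125, 0.1559]
tool_rot: [0.0, 0.595, 0.804, 0.0]
contact_force: [-0.3, 0.2, -0.4]
gripper_width: -0.003
```

Call:
apply_moves([
  [[0,0,0.04],[0,0,0],-1],
  [[0,0,0.04],[0,0,0],-1],
])

```text
t: 5.32
eef_pos: [0.5497, -0.1125, 0.1553]
tool_rot: [0.0, 0.595, 0.804, 0.0]
contact_force: [-2.3, 0.5, 5.5]
gripper_width: 0.002
```

```bash
python3 - <<'E'
from h import *
b=save('side');zoom(b,'b2.png',160,260,230,370,5)
E
```

```text
(no output)
```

View pics/b2.png

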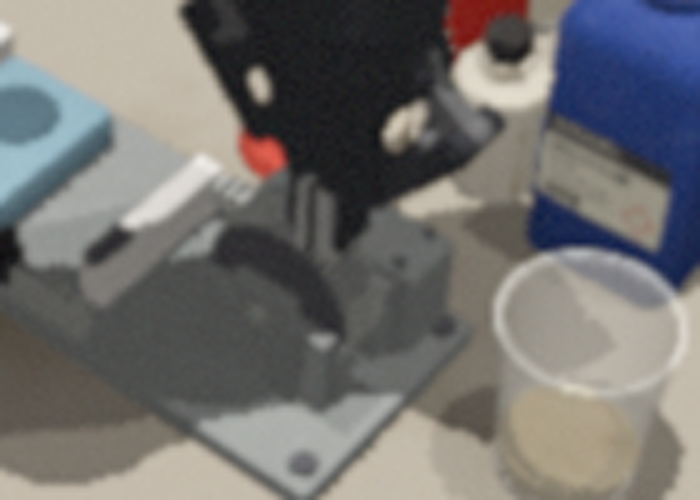

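Call:
apply_moves([
  [[0.12,0,-0.01],[0,0,0],-1],
  [[0.24,0,-0.02],[0,0,0],-1],
  [[0.36,0,-0.03],[0,0,0],-1],
  [[0.48,0,-0.03],[0,0,0],-1],
  [[0.6,0,-0.03],[0,0,0],-1],
])

```text
t: 6.0
eef_pos: [0.5456, -0.0987, 0.1566]
tool_rot: [0.001, 0.595, 0.803, 0.0]
contact_force: [-2.1, -1.6, 9.0]
gripper_width: 0.003
```

```bash
cat > chk.py <<'E'
from h import *
import sys
np.set_printoptions(precision=4,suppress=True)
o=get_obs();print(o['t'],o['eef_pos'],o['contact_force'])
w=save('wrist',sys.argv[1]+'.png')
zoom(w,sys.argv[1]+'z.png',60,200,300,470,4.5)
def px(x,y): return (60+y/4.5-.4,300+x/4.5-.4)
a=np.radians(17)
for z in ([.041]):
  if len(sys.argv)>2: pass
E
python3 chk.py w2
```

```text
6.0 [ 0.5456 -0.0987  0.1566] [-2.0888 -1.6092  9.0428]
```

View pics/w2.png

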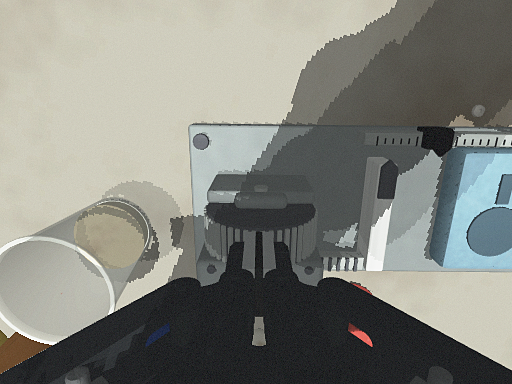

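Call:
apply_moves([
  [[0.12,0,-0.01],[0,0,0],-1],
  [[0.24,0,-0.01],[0,0,0],-1],
  [[0.36,0,0.0],[0,0,0],-1],
  [[0.48,0,0.01],[0,0,0],-1],
  [[0.6,0,0.03],[0,0,0],-1],
  [[0.6,0,0.03],[0,0,0],-1],
])

```text
t: 6.8
eef_pos: [0.5411, -0.0832, 0.1551]
tool_rot: [0.0, 0.595, 0.804, 0.0]
contact_force: [-0.6, 1.7, 4.7]
gripper_width: 0.006
```

```bash
cat > tip.py <<'E'
from h import *
import sys
# find tips at subpixel, by hand zoom
w=save('wrist',sys.argv[1]+'.png');o=get_obs();print(o['t'],o['eef_pos'],o['contact_force'])
r,c=proj(w,[.476,-.005,.041]);r0=int(r)-25;c0=int(c)-75
print('r0c0',r0,c0);zoom(w,sys.argv[1]+'z.png',r0,r0+60,c0,c0+110,7)
E
python3 tip.py w3
```

```text
6.85 [ 0.5410892  -0.08323016  0.15512799] [0.22618318 1.52687571 5.67255063]
r0c0 131 339
```

View pics/w3z.png

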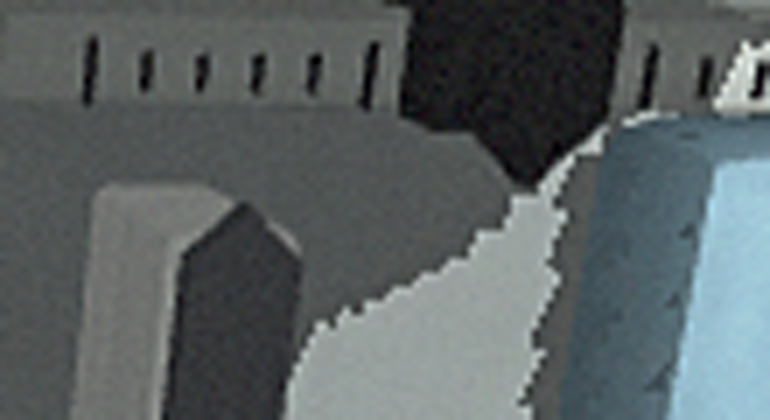

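```bash
cat > gap.py <<'E'
from h import *
def gap(r0,c0,p,g,k=7):
    w=save('wrist');a=np.radians(17)
    Q=[atz(w,(r0+(y+.5)/k-.5,c0+(x+.5)/k-.5),.041) for x,y in (p,g)]
    f=lambda P:(P[0]*np.cos(a)+P[1]*np.sin(a), -P[0]*np.sin(a)+P[1]*np.cos(a))
    P,G=map(f,Q);print('ptr',np.round(P,4),'gauge',np.round(G,4),'gap mm',1e3*(G[1]-P[1]))
E
python3 -c "
from gap import *
gap(131,339,(242,203),(528,188))"
```

```text
ptr [ 0.4553 -0.1687] gauge [ 0.454  -0.1442] gap mm 24.480435496933488
```

Call:
apply_moves([
  [[0,0,-0.4],[0,0,0],-1],
  [[-0.6,0,-0.6],[0,0,0],-1],
  [[-1.2,0,-0.6],[0,0,0],-1],
  [[-1.2,0,-0.4],[0,0,0],-1],
  [[-1.2,0,-0.1],[0,0,0],-1],
  [[-1.2,0,0],[0,0,0],-1],
  [[-1.2,0,0],[0,0,0],-1],
])

```text
t: 7.78
eef_pos: [0.5496, -0.1133, 0.155]
tool_rot: [0.0, 0.595, 0.803, -0.0]
contact_force: [-0.7, -2.4, 6.0]
gripper_width: 0.003
```

Call:
apply_moves([
  [[0.12,0,-0.01],[0,0,0],-1],
  [[0.24,0,-0.02],[0,0,0],-1],
  [[0.36,0,-0.04],[0,0,0],-1],
  [[0.48,0,-0.04],[0,0,0],-1],
  [[0.6,0,-0.04],[0,0,0],-1],
  [[0.72,0,-0.04],[0,0,0],-1],
  [[0.84,0,-0.04],[0,0,0],-1],
  [[0.96,0,-0.03],[0,0,0],-1],
  [[1.08,0,-0.02],[0,0,0],-1],
  [[1.2,0,0],[0,0,0],-1],
  [[1.2,0,0],[0,0,0],-1],
])

```text
t: 9.15
eef_pos: [0.5406, -0.0827, 0.1549]
tool_rot: [-0.001, 0.595, 0.804, 0.0]
contact_force: [-2.0, 2.0, 6.6]
gripper_width: -0.004
```

```bash
python3 tip.py w4
```

```text
9.2 [ 0.54062557 -0.08272823  0.15488558] [-1.62558413  0.95212045  7.06264158]
r0c0 132 338
```

View pics/w4z.png

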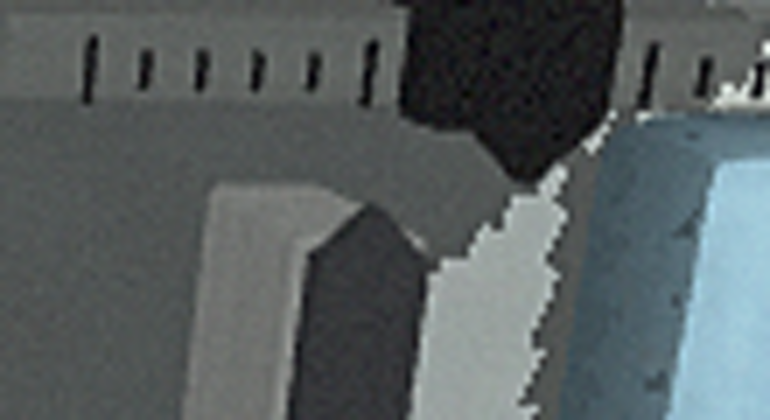

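Call:
apply_moves([
  [[0,0,-0.4],[0,0,0],-1],
  [[-0.6,0,-0.6],[0,0,0],-1],
  [[-1.2,0,-0.6],[0,0,0],-1],
  [[-1.2,0,-0.4],[0,0,0],-1],
  [[-1.2,0,-0.1],[0,0,0],-1],
  [[-1.2,0,0],[0,0,0],-1],
  [[-1.2,0,0],[0,0,0],-1],
])

```text
t: 10.07
eef_pos: [0.5496, -0.1133, 0.155]
tool_rot: [0.0, 0.595, 0.804, -0.0]
contact_force: [-1.4, -3.8, 5.8]
gripper_width: 0.001
```

Call:
apply_moves([
  [[0.12,0,-0.01],[0,0,0],-1],
  [[0.24,0,-0.02],[0,0,0],-1],
  [[0.36,0,-0.04],[0,0,0],-1],
  [[0.48,0,-0.04],[0,0,0],-1],
  [[0.6,0,-0.04],[0,0,0],-1],
  [[0.72,0,-0.04],[0,0,0],-1],
  [[0.84,0,-0.04],[0,0,0],-1],
  [[0.96,0,-0.03],[0,0,0],-1],
  [[1.08,0,-0.02],[0,0,0],-1],
  [[1.2,0,0.01],[0,0,0],-1],
  [[1.2,0,0.01],[0,0,0],-1],
])

```text
t: 11.45
eef_pos: [0.5406, -0.0826, 0.1548]
tool_rot: [-0.001, 0.595, 0.804, 0.0]
contact_force: [-2.2, 2.6, 7.5]
gripper_width: -0.0
```

Call:
apply_moves([
  [[0,0,-0.4],[0,0,0],-1],
  [[-0.3,0,-0.5],[0,0,0],-1],
  [[-0.6,0,-0.5],[0,0,0],-1],
  [[-0.6,0,-0.5],[0,0,0],-1],
])

```text
t: 11.95
eef_pos: [0.5453, -0.0993, 0.167]
tool_rot: [0.0, 0.596, 0.803, -0.0]
contact_force: [0.7, 0.5, 0.0]
gripper_width: -0.0
```

```bash
python3 tip.py w5
```

```text
12.0 [ 0.54511483 -0.09875232  0.16687273] [0.02779317 0.74193812 0.4338262 ]
r0c0 129 356
```

View pics/w5z.png

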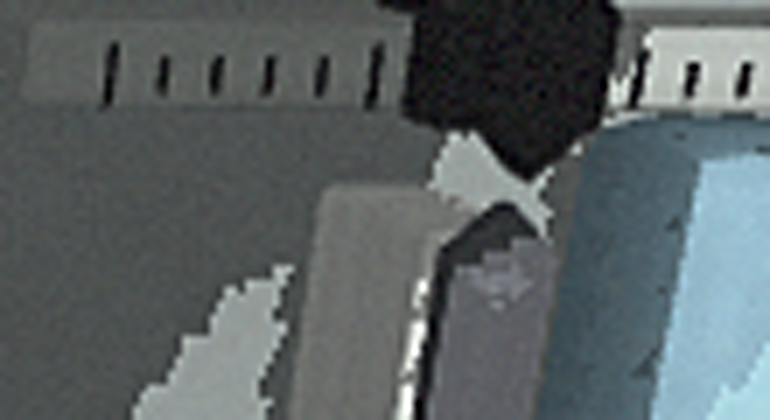

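```bash
python3 -c "
from gap import *
gap(129,356,(507,203),(528,181))
gap(129,356,(502,203),(528,179))"
```

```text
ptr [ 0.4558 -0.1453] gauge [ 0.4538 -0.1437] gap mm 1.5923025095253562
ptr [ 0.4558 -0.1453] gauge [ 0.4536 -0.1432] gap mm 2.019416484304343
```

Call:
apply_moves([
  [[2.2,0,0],[0,0,0],-1],
  [[4.3,0,0],[0,0,0],-1],
  [[4.3,0,0.6],[0,0,0],-1],
  [[4.3,0,1.2],[0,0,0],-1],
  [[4.3,0,1.2],[0,0,0],-1],
  [[4.3,0,1.2],[0,0,0],-1],
])

```text
t: 12.85
eef_pos: [0.5141, 0.0033, 0.137]
tool_rot: [0.0, 0.596, 0.803, -0.0]
contact_force: [-0.5, 1.1, -1.3]
gripper_width: -0.0
```

```bash
python3 tip.py w6
```

```text
12.9 [0.51426269 0.00358046 0.13727043] [ 0.0298224  -0.4262254  -0.47268534]
r0c0 139 189
```

View pics/w6z.png

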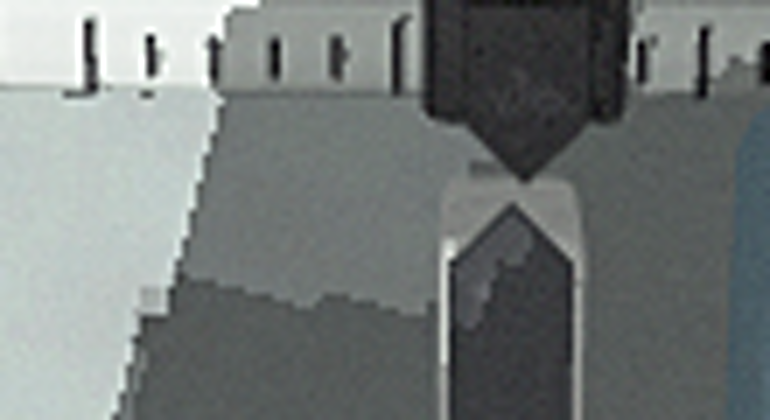

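View pics/w6.png

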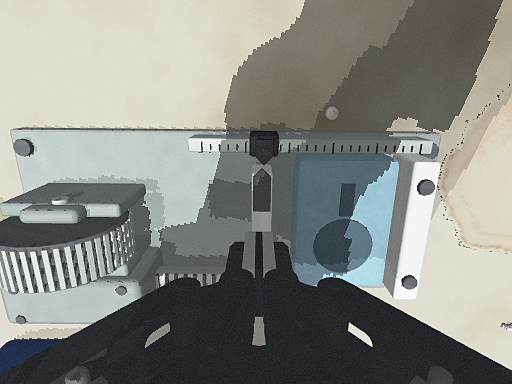

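```bash
python3 -c "
from gap import *
gap(139,189,(513,203),(526,183))"
```

```text
ptr [ 0.4558 -0.1452] gauge [ 0.4542 -0.1442] gap mm 1.015052213697104
```

Call:
apply_moves([
  [[-4.3,0,-1.2],[0,0,0],-1],
  [[-4.3,0,-1.2],[0,0,0],-1],
  [[-4.36,0,-1.2],[0,0,0],-1],
  [[-4.36,0,-1.2],[0,0,0],-1],
  [[-4.36,0,-0.9],[0,0,0],-1],
  [[-4.36,0,-0.76],[0,0,0],-1],
  [[-4.36,0,-0.76],[0,0,0],-1],
  [[-4.36,0,-0.76],[0,0,0],-1],
])

```text
t: 13.95
eef_pos: [0.5455, -0.099, 0.1566]
tool_rot: [-0.0, 0.595, 0.804, -0.0]
contact_force: [-3.7, -1.2, 10.1]
gripper_width: -0.002
```

Call:
apply_moves([
  [[0.04,0,0],[0,0,0],-1],
  [[0.08,0,0],[0,0,0],-1],
  [[0.12,0,0],[0,0,0],-1],
  [[0.12,0,0],[0,0,0],-1],
])

```text
t: 14.45
eef_pos: [0.5447, -0.0964, 0.1566]
tool_rot: [-0.0, 0.595, 0.804, -0.0]
contact_force: [-2.8, -1.3, 9.2]
gripper_width: -0.0
```

Call:
apply_moves([
  [[0,0,-0.2],[0,0,0],-1],
  [[0,0,-0.5],[0,0,0],-1],
  [[2.1,0,-0.5],[0,0,0],-1],
  [[4.3,0,-0.5],[0,0,0],-1],
  [[4.3,0,0.1],[0,0,0],-1],
  [[4.3,0,0.7],[0,0,0],-1],
  [[4.3,0,0.7],[0,0,0],-1],
  [[4.3,0,0.7],[0,0,0],-1],
])

```text
t: 15.45
eef_pos: [0.5137, 0.0048, 0.1386]
tool_rot: [0.0, 0.596, 0.803, -0.0]
contact_force: [0.7, 0.2, 0.3]
gripper_width: 0.006
```

```bash
python3 tip.py w7
```

```text
15.5 [0.51385288 0.00504058 0.13883243] [-0.16498192 -0.34539089  0.0682664 ]
r0c0 138 186
```

View pics/w7z.png

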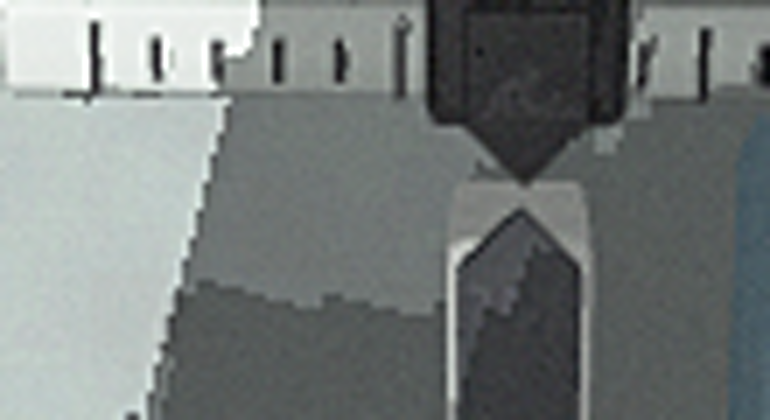

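```bash
python3 - <<'E'
from gap import *
w=save('wrist');g=cv2.cvtColor(w['color'],cv2.COLOR_RGB2GRAY).astype(float)
np.set_printoptions(linewidth=200)
print(g[155:172,248:274].astype(int))
gap(138,186,(521,208),(526,185)); gap(138,186,(520,208),(527,185))
E
```

```text
[[ 99  80  74  80  57  40  46  49  50  48  48  50  45  44  50  45  49  47  44  44  47  44  57  67  57  76]
 [121 123 124 127 106  45  47  50  47  51  47  47  44  46  49  43  44  49  46  46  50  85  95 133 131 126]
 [117 118 118 116 122 109  45  38  49  54  47  47  48  49  44  52  41  47  43  69 102  95  86 125 125 126]
 [116 119 115 116 116 124 109  49  46  47  48  46  48  49  48  45  45  41  53  95  93  90  87 121 119 126]
 [113 115 114 116 114 118 122 107  48  43  49  47  48  52  43  49  40  60  98  90  90  92  87  81 123 122]
 [114 115 116 117 116 117 119 124 107  46  36  47  41  48  48  43  61 100  91  91  88  93  90  89  84  88]
 [115 114 118 112 117 112  82  84  89  82  48  42  48  42  45  54  93  94  92  88  93  89  91  89  92  90]
 [117 118 116 115 119  77  86  85  88  94  84  48  40  43  69  96  90  92  87  89  84  89  87  93  92  91]
 [114 114 115 121 122 108 108 111 111 111 112 106  42  92 117 109 111 113 112  99  88  87  91  86  89  88]
 [115 113 116 133 127 127 131 128 131 133 133 137 109 139 136 130 135 128 130 133 134  86  87  90  93  89]
 [113 116 120 134 126 131 130 
[... 163 characters left out ...]
104  88  88  86  91]
 [114 108 130 121 126 121 122 129 123 132 128  82  53 134 134 128 127 128 128 128 129 108  86  90  91  86]
 [113 113 133 128 125 130 129 130 137 135  61  60  64  60 134 128 131 124 123 126 124 114  90  84  88  90]
 [110 113 136 130 126 124 126 131 133  63  62  84  80  55  57 126 128 128 122 125 127 115  85  93  94  86]
 [118 117 133 128 121 125 123 131  58  57  79  77  78  80  66  61 132 130 129 128 122 134  76  87  88  90]
 [115 117 124 131 138 144 143  62  59  81  81  77  77  82  82  62  58 142 135 133 130 131  86  85  88  89]]
ptr [ 0.4562 -0.1445] gauge [ 0.4543 -0.1441] gap mm 0.3948037108739144
ptr [ 0.4563 -0.1443] gauge [ 0.4544 -0.1438] gap mm 0.5524415275349193
```

Call:
apply_moves([
  [[-4.35,0,-1.2],[0,0,0],-1],
  [[-4.35,0,-1.2],[0,0,0],-1],
  [[-4.35,0,-1.2],[0,0,0],-1],
  [[-4.35,0,-1.2],[0,0,0],-1],
  [[-4.35,0,-0.9],[0,0,0],-1],
  [[-4.35,0,-0.71],[0,0,0],-1],
  [[-4.35,0,-0.71],[0,0,0],-1],
  [[-4.35,0,-0.71],[0,0,0],-1],
])

```text
t: 16.65
eef_pos: [0.545, -0.0974, 0.1566]
tool_rot: [-0.0, 0.595, 0.804, -0.0]
contact_force: [-3.7, -0.0, 8.9]
gripper_width: 0.001
```

Call:
apply_moves([
  [[0.03,0,0],[0,0,0],-1],
  [[0.06,0,0],[0,0,0],-1],
  [[0.09,0,0],[0,0,0],-1],
  [[0.09,0,0],[0,0,0],-1],
])

```text
t: 17.15
eef_pos: [0.5444, -0.0955, 0.1566]
tool_rot: [-0.0, 0.595, 0.804, -0.0]
contact_force: [-2.2, -1.1, 8.6]
gripper_width: -0.0
```

Call:
apply_moves([
  [[0,0,-0.2],[0,0,0],-1],
  [[0,0,-0.5],[0,0,0],-1],
  [[2.1,0,-0.5],[0,0,0],-1],
  [[4.26,0,-0.5],[0,0,0],-1],
  [[4.26,0,0.1],[0,0,0],-1],
  [[4.26,0,0.7],[0,0,0],-1],
  [[4.26,0,0.7],[0,0,0],-1],
  [[4.26,0,0.7],[0,0,0],-1],
])

```text
t: 18.15
eef_pos: [0.5137, 0.0048, 0.1388]
tool_rot: [0.0, 0.596, 0.803, -0.0]
contact_force: [0.2, -0.1, -0.5]
gripper_width: -0.003
```

```bash
python3 tip.py w8; python3 - <<'E'
from h import *
w=save('wrist');g=cv2.cvtColor(w['color'],cv2.COLOR_RGB2GRAY).astype(float)
np.set_printoptions(linewidth=200)
print(g[155:173,248:274].astype(int))
E
```

```text
18.2 [0.51386541 0.00508185 0.13906434] [-1.01714903  0.24277278 -0.61390977]
r0c0 138 186
[[ 99  76  80  79  71  46  43  49  54  46  48  38  44  44  44  47  50  45  46  50  41  44  50  54  80  79]
 [121 121 119 128 132  70  45  48  39  48  54  49  48  46  44  49  48  49  40  46  55 100  97  95  93 130]
 [113 117 119 120 118 125  68  47  43  47  51  50  46  46  53  50  43  47  43  64  95  95  90  94  89  89]
 [116 113 115 117 117 121 131  67  42  46  51  49  51  44  44  50  43  52  57  94  91  94  92  90  90  94]
 [114 120 114 117 111 115 116 128  70  41  36  50  51  47  47  45  48  70  95  95  88  93  90  90  91  91]
 [116 114 115 115 116 114 114 120 129  71  43  49  44  53  41  45  72  94  92  91  92  87  93  91  87  91]
 [111 116 117 118 118 116  80  82  86 128  62  39  44  41  45  68  96  88  91  87  90  93  89  88  91  90]
 [115 113 108 117 113  85  87  83  87  91  91  60  38  44  66  91  92  85  87  90  88  92  90  92  95  89]
 [120 118 112 114 124 121 120 118 121 123 124 128  66  88 115 112 111 112 111 114 100  86  89  90  89  89]
 [114 111 114 129 131 124 129 127 130 128 130 
[... 217 characters left out ...]
 105 128 129 125 126 128 128 132 133 121  84  88  92  86]
 [118 111 125 126 124 124 125 126 129 130 130  86  37  81 131 130 132 128 130 128 127 134  83  86  90  93]
 [113 114 123 129 128 125 130 130 131 135  88  46  80  47  91 135 133 122 128 124 124 130  87  85  90  87]
 [114 109 128 130 126 129 127 127 129  84  61  81  76  77  45  85 131 128 121 123 124 129  93  91  93  90]
 [116 117 124 129 119 124 130 127  84  63  77  82  75  82  76  50  83 133 129 128 126 131 103  84  88  90]
 [117 114 130 128 150 147 142  83  60  82  78  75  78  77  80  86  52  85 134 137 129 133 103  81  89  90]
 [117 111 146 179 196 196 116  51  79  78  80  79  79  80  82  84  82  42  91 151 143 143 105  87  89  89]]
```

View pics/w8z.png

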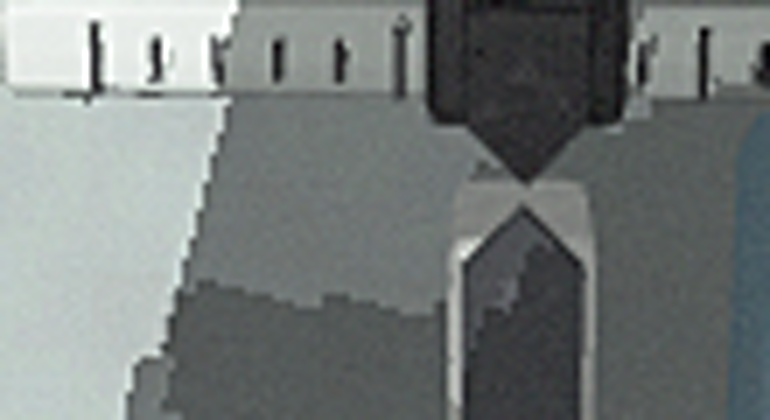

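Call:
apply_moves([
  [[-4.35,0,-1.2],[0,0,0],-1],
  [[-4.35,0,-1.2],[0,0,0],-1],
  [[-4.35,0,-1.2],[0,0,0],-1],
  [[-4.35,0,-1.2],[0,0,0],-1],
  [[-4.35,0,-0.9],[0,0,0],-1],
  [[-4.35,0,-0.71],[0,0,0],-1],
  [[-4.35,0,-0.71],[0,0,0],-1],
  [[-4.35,0,-0.71],[0,0,0],-1],
])

```text
t: 19.25
eef_pos: [0.5449, -0.0972, 0.1566]
tool_rot: [-0.0, 0.595, 0.804, -0.0]
contact_force: [-2.5, -0.3, 7.7]
gripper_width: 0.002
```

Call:
apply_moves([
  [[0.03,0,0],[0,0,0],-1],
  [[0.06,0,0],[0,0,0],-1],
  [[0.08,0,0],[0,0,0],-1],
  [[0.08,0,0],[0,0,0],-1],
])

```text
t: 19.75
eef_pos: [0.5444, -0.0957, 0.1566]
tool_rot: [-0.0, 0.595, 0.804, -0.0]
contact_force: [-1.7, -2.0, 5.0]
gripper_width: -0.001
```

Call:
apply_moves([
  [[0,0,-0.2],[0,0,0],-1],
  [[0,0,-0.5],[0,0,0],-1],
  [[2.1,0,-0.5],[0,0,0],-1],
  [[4.27,0,-0.5],[0,0,0],-1],
  [[4.27,0,0.1],[0,0,0],-1],
  [[4.27,0,0.7],[0,0,0],-1],
  [[4.27,0,0.7],[0,0,0],-1],
  [[4.27,0,0.7],[0,0,0],-1],
])

```text
t: 20.75
eef_pos: [0.5137, 0.0048, 0.1391]
tool_rot: [0.0, 0.596, 0.803, -0.0]
contact_force: [-0.4, -0.0, -0.7]
gripper_width: -0.004
```

```bash
python3 tip.py w9; python3 - <<'E'
from h import *
w=save('wrist');g=cv2.cvtColor(w['color'],cv2.COLOR_RGB2GRAY).astype(float)
np.set_printoptions(linewidth=200)
print(g[155:173,248:274].astype(int))
E
```

```text
20.8 [0.51384771 0.00505514 0.1393169 ] [ 0.8829779   0.59766618 -0.01341694]
r0c0 138 186
[[ 99 104 100  72  73  42  47  46  51  46  48  48  44  51  46  50  52  46  47  47  43  59  78  79  77 105]
 [118 123 122 123 127  68  42  41  51  50  44  46  48  47  45  48  45  48  46  43  77  98  96  89  95 130]
 [112 112 117 119 121 129  65  40  44  48  50  49  48  39  47  47  45  44  46  86  95  94  91  92  93  89]
 [114 116 116 114 112 118 125  72  41  42  42  47  42  50  48  49  53  49  71  96  82  89  92  92  86  89]
 [114 117 116 117 111 118 119 130  67  42  44  40  49  45  50  43  46  71  93  92  92  93  87  94  89  92]
 [111 113 117 119 117 116 118 117 128  68  49  47  49  41  46  47  72  93  90  87  87  90  90  90  93  92]
 [115 116 112 115 116 116  81  79  85 126  57  44  47  39  40  63  93  92  89  90  89  88  90  92  91  92]
 [113 115 117 112 114  81  85  88  83  90  93  57  42  42  69  97  90  88  87  89  85  89  87  92  87  91]
 [116 118 112 114 127 121 120 120 122 124 120 129  71  86 129 124 123 127 118 125  95  87  93  89  89  85]
 [112 113 115 122 129 130 129 128 132 130 131 
[... 217 characters left out ...]
 105 130 130 130 125 125 130 130 127 127  96  90  89  90]
 [116 115 114 130 124 122 127 131 124 130 132 109  40  56 131 133 129 132 128 127 132 128 101  87  89  89]
 [116 116 117 134 128 127 124 127 133 135 111  38  70  57  58 134 133 125 124 127 123 126 107  87  91  89]
 [114 111 118 128 129 124 127 126 132 108  38  69  76  80  61  56 126 130 124 121 124 123 108  83  87  90]
 [116 118 118 127 126 125 132 130  82  47  77  80  76  79  83  63  66 129 131 128 132 129 118  82  91  91]
 [116 116 120 128 144 154 156  83  49  80  80  77  77  76  77  79  62  65 140 136 133 128 127  80  88  91]
 [115 113 117 185 194 199 119  49  80  76  81  80  80  83  81  86  84  47  61 147 150 141 141  84  88  93]]
```

View pics/w9z.png

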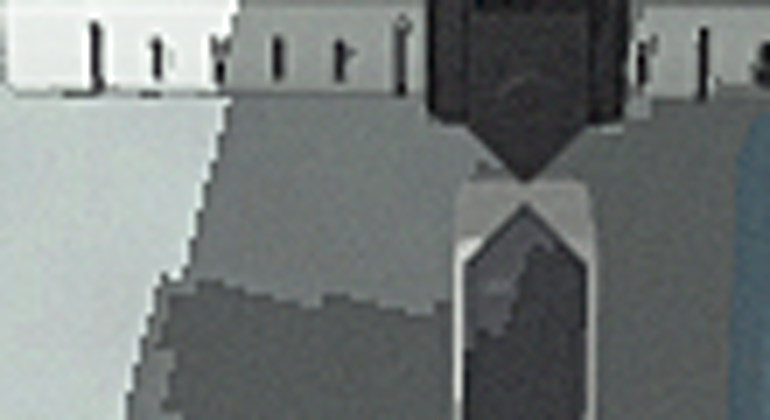

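Pointer tip (525,205) and gauge point (526,184) in the 7× crop are now in line to about 0.1 mm. I'll take the hand clear.

Call:
apply_moves([
  [[0,0,-2],[0,0,0],-1],
  [[0,0,-4],[0,0,0],-1],
  [[0,0,-6],[0,0,0],-1],
  [[0,0,-6],[0,0,0],-1],
  [[0,0,-6],[0,0,0],-1],
  [[0,0,-6],[0,0,0],-1],
])

```text
t: 21.6
eef_pos: [0.5127, 0.006, 0.2879]
tool_rot: [-0.001, 0.595, 0.804, -0.001]
contact_force: [0.1, 0.2, 0.1]
gripper_width: -0.002
```

```bash
python3 - <<'E'
from h import *
o=get_obs();print(o['t'],o['eef_pos'],o['contact_force'])
a=save('scene');zoom(a,'a9.png',150,290,150,320,4.5);b=save('side')
for n,cam in (('scene',a),('side',b)):
    for q in ['mould_half','cast_part','cup_mid']: print(n,q,[np.round(d['pixel'],1) for d in look_for(n,q)[:1]])
hand_in()
E
```

```text
21.6 [0.51273381 0.0059537  0.28789771] [0.06589691 0.20966899 0.08375634]
scene mould_half [array([248.5, 224.6])]
scene cast_part [array([226.5, 189.9])]
scene cup_mid [array([178.4, 258.8])]
side mould_half [array([185.2, 230.7])]
side cast_part [array([180.8, 285.4])]
side cup_mid [array([234.8, 343.2])]
the job is handed in; nothing more can be done
```

View pics/a9.png

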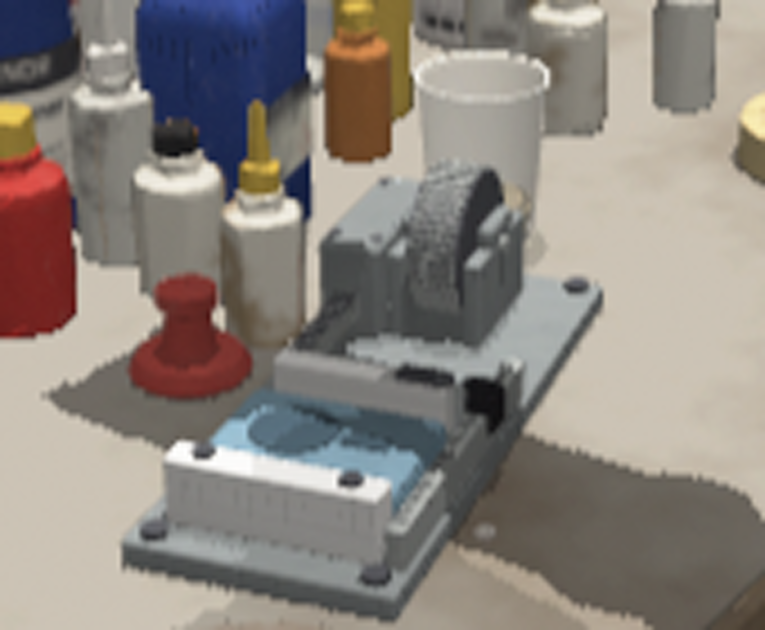

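The sliding wall is set to the gauge mark, and the job was handed in at about 21.8 s of the 48 s allowed.

- **Strokes:** I rolled the wheel with the shut fingertips in three strokes of about 30 mm. Three nudges of 2–3 mm then took up the last millimetre. The pressing force read 5–10 N.
- **Final alignment:** In the last close wrist view, the pointer tip and the gauge point agree to about 0.1 mm along the frame. They started about 35 mm apart. I judged this by eye and from pixel edges, at about 0.55 mm per pixel.
- **Disagreement along the way:** Before the nudges, an oblique wrist view read the remaining gap as 1.6–2.0 mm, while the close view read 1.0 mm. I worked from the close view.
- **Other objects:** The networks place the mould half, cast part and cup within about 3 pixels of where they were at the start. In the last scene picture they look unmoved.
- **Robot clear:** The hand is well above the work, with the contact force near 0 N.

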